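Seat the square bottle and take off its safety cap

ROBOT

A 6-joint arm with a two-finger parallel gripper is mounted at the origin on the work surface. World frame = base frame: x ahead of the robot, y to its left, z up, the work surface at z = 0. Lengths are in m, angles in rad, forces in N, time in s.
With the tool pointing down it reaches from about 0.3 to 0.775 m from the base axis. Payload 14.6 kg.
Tool frame: the origin (TCP) lies on the centre line of the jaws, within the pads' length; the fingertips stand 11 mm ahead of it and the grasp point (between the pads) lies 8 mm behind it; y points along the fingers, x is the direction in which the jaws open and shut, and the axes are right-handed (so a half turn about y gives the same grasp; the last joint's range is limited). The gripper opens to 94 mm and grips with 3 to 60 N. Pads are 16 mm wide; open, the fingers measure 119 mm over their backs; the gripper's body (75 mm by 177 mm) begins 78 mm behind the grasp point.
Start: joints at [1.21, 0.3, 1.521, -0, 1.321, -0.067], TCP at [0.159, 0.526, 0.216] pointing down, gripper open.
Joint ranges: [-3.03, 3.03], [-0.79, 2.21], [0.23, 2.52], [-1.04, 4.18], [0, 3.07], [-2.55, 2.55]. Speed limits (rad/s): [2.22, 2.22, 2.57, 3.14, 3.14, 3.14].

INTERFACE

Orientations are given as [roll, pitch, yaw] about the fixed x, y, z axes, in that order (R = Rz(yaw) Ry(pitch) Rx(roll)).
In Python, from station import ctrl, imaging gives the robot as it stands. The module is installed in compiled form; this text tells all that it offers.
- The arm moves only by the tool apply_moves, never from a script. Its argument "deltas" is a list of rows, each an object with "dp": the shift along the tool's x, y, z in m, a list of three; "roll": the turn about the tool's y in rad; "grip": the closure, from -1 (fully open) to 1 (shut). In form: [{"dp": [tx, ty, tz], "roll": roll, "grip": grip}, ...]. A call has 1 to 10 rows; each row shifts and turns the commanded pose from where the row before left it, along the tool's axes as they then stand; what a row does not reach is not made up. A row lasts 1/8 s, in which the tool goes at most 62.5 mm and 10.7 degrees, less where a joint would pass 70% of its speed; a pose out of reach is approached as far as the arm can. A call with a gripper value outside its range is refused whole. The fingers move at their own pace and stop on an object; "newtons" is the grip in N (left out, the last holds). Time passes only in rows, so rows that do not move let the fingers close. It gives the time, the measured TCP pose, the force and the opening at its end, in the units of the state.
- ctrl.get_obs(): the state, without advancing time (a new reading comes with each control period).
- imaging.camera(name): name is "scene" or "top"; returns the picture (480x640x3 uint8, blue, green, red); there is no depth.
- imaging.camera_info(name): a dict with "K" (3x3 intrinsics, pixels), "world_from_camera" (4x4, takes a point from camera to world coordinates). Camera axes: x right, y down, z forward; pixel columns grow to the right and rows downward; lengths in m; the calibration is good to about 2 mm. A picture is of the moment at which its call begins. camera_info takes no time and is no camera call.
- ctrl.hand_in(): hands the job in, once; it reports no verdict.
The state is a dict: "time_s": time; "qpos": joint angles; "joint_vel": joint speeds; "tau": joint torques, N m; "ee_pos": TCP position; "eef_rot": TCP orientation; "force": force on the tool from outside, world axes, zero at the start; "moment": the same for the moment, N m; "grip_width": finger opening in m.
Only numpy, scipy, OpenCV 4.12 (cv2) and the standard library are available. Lean on these libraries where they do the work, as an engineer would, in place of code of your own. Each camera call takes 0.05 s, during which the arm holds its last target. There are 200 camera calls.

TASK

Pick up the square bottle, slide it upright into the close-fitting square holder until it is fully home, then press its push-and-turn safety cap down, twist it anticlockwise while pressed until it comes free, and lift it straight off. Finish while still holding the cap, level, about 5 cm above the bottle's mouth, with the bottle left fully home in the holder. Leave all the other things where they are.

Things in the scene. Friction and masses are not known exactly. Their poses are not given: they have to be found in the camera images.
- bottle: Amber bottle, 0.2 to 0.4 kg, loose on the table: square body 56 x 56 mm (sides along its x and y), 90 mm high, then a narrow cone and a round neck of 31 mm diameter. Origin: centre of its underside, z up. Closed by the white cap, whose lower edge is 18 mm above the body's top. The locked cap carries it: the bottle can be lifted and carried by the cap.
- cap: White ribbed round safety cap, 52 mm diameter, 34 mm high, 30 g. Origin: its centre, 125 mm above the bottle's underside while closed; z up. Locked while up. Pushed down 5.5 to 7 mm it can be turned anticlockwise (seen from above), not clockwise; turned 60 to 80 degrees (stop at about 85; free from about 58 to 82) it is free, springs up and lifts off straight. 1.5 mm sideways play.
- bottle_mouth (a point): Centre of the bottle's mouth, on the bottle's axis, 128.5 mm above its underside (hidden under the closed cap).
- spring (a joint): How far the sprung plate under the cap is pressed into the bottle's mouth, in m: 0 when up, 0.007 at the bottom stop; pressing the cap takes 6 N to start and about 10 N at the stop, so 13 to 20 N on the cap is right; reads 0 with the cap off.
- holder: White square holder that cannot move: a block 86 x 86 mm, top 52 mm above the table, on a 120 x 120 x 8 mm piece of peg board. Its open well is 60 x 60 mm (2 mm clearance to the bottle each side, 3 mm chamfer), 38 mm deep. Origin: centre of its underside, z up; sides of the well along x and y. The bottle fits any of four ways round.
- holder_floor (a point): Centre of the well's floor, 14 mm above the table; the bottle's underside rests here when fully home.
- mirror: Bystander: small round mirror on a steel stand, 210 mm high, foot 90 mm wide. Origin: centre of its underside.
- cup: Bystander: clear acrylic cup, 72 mm wide, 95 mm high, with two capped toothbrushes fixed in it, up to 195 mm high. Origin: centre of its underside.
- curler: Bystander: dark steel eyelash curler lying flat, 140 mm long, 12 mm high. Origin: below its middle.
- lotion: Bystander: round white lotion bottle, 60 mm wide, 150 mm high. Origin: centre of its underside.
- hairbrush: Bystander: red hairbrush lying on its back, 215 mm long along its x, 32 mm high. Origin: below its middle.
- soapdish: Bystander: ceramic dish 110 x 80 mm with a bar of soap, 27 mm high. Origin: centre of its underside.

How it is judged:
By the outcome, as a careful person would: the job done as asked, in the order asked, and still so for the second after the job is handed in, while the arm keeps its last pose, push and grip.
It also fails if it takes over 54 s, if anything falls off the work surface, if the arm or the gripper's body presses on something with over 40 N, if the wrist force passes 120 N, or if a joint passes its speed limit or range.

## Working session

There is one attempt and no reset: what is moved stays moved. The work goes in short steps, Python scripts to look and compute and a tool call to move; the robot and the scene stay as the last step left them, time stands still between calls to the robot, and variables do not carry over. Pictures are saved under pics/ and viewed, about 8 in all and at most 12, crops included, and the job is handed in when it is done.

Besides the shell and the picture viewer there is one more tool, called by a JSON object that holds its "name" and its "arguments", one argument or row to a line. apply_moves: Moves the arm, as the interface text tells. Its arguments: {"type":"object","properties":{"deltas":{"type":"array"},"newtons":{"type":"number"}},"required":["deltas"]}

```bash
mkdir -p pics
python3 - <<'E'
from station import ctrl, imaging
import cv2, numpy as np
for n in("scene","top"):
    cv2.imwrite(f"pics/{n}0.png",imaging.camera(n)); i=imaging.camera_info(n); print(n,np.round(i["K"],2).tolist(),np.round(i["world_from_camera"],4).tolist())
print(ctrl.get_obs())
E
```

```text
scene [[517.34, 0.0, 325.84], [0.0, 517.34, 237.02], [0.0, 0.0, 1.0]] [[0.4416, 0.6279, -0.6408, 1.2882], [0.8969, -0.3259, 0.2988, -0.3284], [-0.0212, -0.7068, -0.7071, 0.8732], [0.0, 0.0, 0.0, 1.0]]
top [[551.67, 0.0, 319.79], [0.0, 551.67, 236.04], [0.0, 0.0, 1.0]] [[0.01, -0.983, 0.1833, 0.3469], [-1.0, -0.0099, 0.0014, -0.0149], [0.0004, -0.1833, -0.9831, 1.3529], [0.0, 0.0, 0.0, 1.0]]
{'time_s': 0.1, 'qpos': array([ 1.21040880e+00,  3.00390403e-01,  1.52148760e+00,  3.59630235e-06,
        1.32066954e+00, -6.66126292e-02]), 'joint_vel': array([ 1.06353394e-03, -1.64046873e-03, -2.40154840e-03,  9.53033080e-05,
        1.34716124e-03, -4.82290462e-04]), 'tau': array([ 3.57524950e-04, -5.32646298e+01, -3.53278077e+01,  7.09829153e-02,
        2.35553063e-02, -4.54763233e-05]), 'ee_pos': array([0.15919867, 0.52624297, 0.21597013]), 'eef_rot': array([-1.57072929e+00,  9.52536213e-04,  1.27702057e+00]), 'force': array([0.4408878 , 0.46381013, 0.77313872]), 'moment': array([-0.04009457,  0.07751637,  0.00891558]), 'grip_width': 0.09376747227057279}
```

View pics/scene0.png

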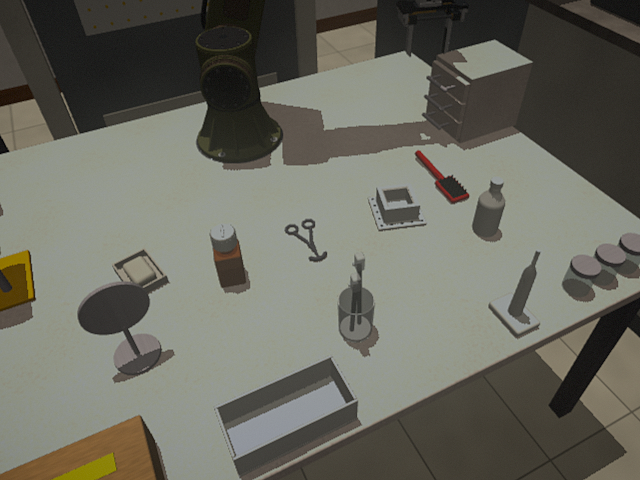

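View pics/top0.png

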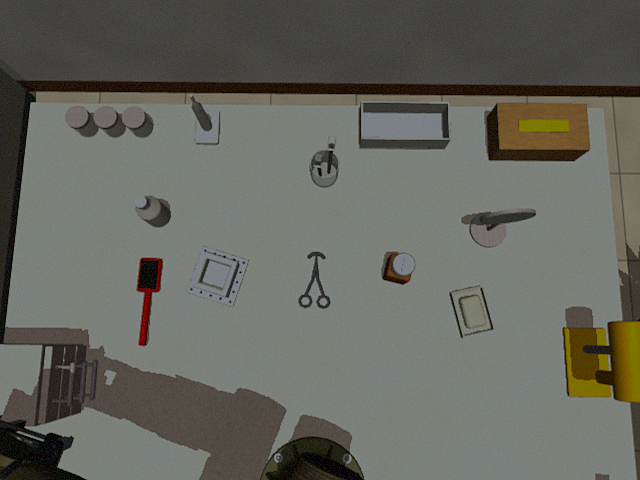

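The scene view shows the bottle with its cap at (224,238) and the holder at (397,208). In the top view the bottle is at (398,267) and the holder at (219,275). Next I'll crop both for edges.

Run:
```python
import cv2, numpy as np
t=cv2.imread("pics/top0.png"); s=cv2.imread("pics/scene0.png")
f=lambda im,x,y:cv2.resize(im[y-33:y+33,x-44:x+44],(400,300),interpolation=cv2.INTER_CUBIC)
g=np.vstack([np.hstack([f(t,219,275),f(t,398,267)]),np.hstack([f(s,397,208),f(s,228,255)])])
cv2.imwrite("pics/crops.png",cv2.convertScaleAbs(g,alpha=1.3))
```

```text
(no output)
```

View pics/crops.png

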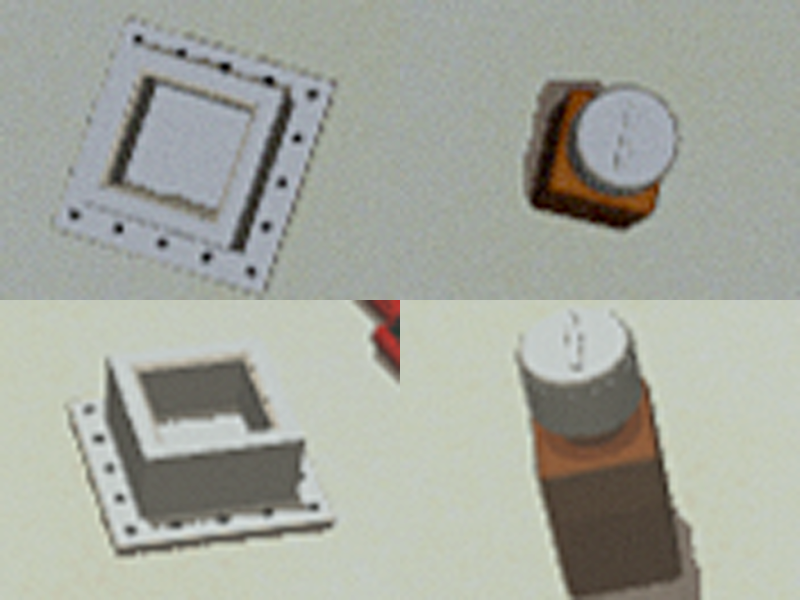

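The crops give the corners of the holder's board and block top, the cap discs and the front top edge of the bottle body. I'll cast these onto their planes.

```bash
cat > h.py <<'E'
from station import ctrl, imaging
import cv2, numpy as np
def cast(cam,px,z):
    i=imaging.camera_info(cam); K=np.array(i["K"]); W=np.array(i["world_from_camera"])
    p=np.c_[np.atleast_2d(px).astype(float),np.ones(len(np.atleast_2d(px)))]
    d=(W[:3,:3]@np.linalg.inv(K)@p.T).T; o=W[:3,3]
    return o+d*((z-o[2])/d[:,2])[:,None]
def edges(P): # lengths, yaw
    d=np.roll(P,-1,0)-P; return np.round(np.linalg.norm(d,axis=1),4), np.round(np.degrees(np.arctan2(d[:,1],d[:,0]))%90,1)
E
python3 - <<'E'
from h import *
un=lambda P,o,v:(np.array(P,float)-v+.5)/(400/88)-.5+np.array(o)
def rep(n,cam,P,o,v,z):
    Q=cast(cam,un(P,o,v),z); print(n,np.round(Q[:,:2],4).tolist(),"c",np.round(Q.mean(0),4),*edges(Q))
rep("board top","top",[(130,18),(337,82),(268,293),(53,230)],(175,242),(0,0),.008)
rep("well top","top",[(146,76),(257,103),(219,222),(104,185)],(175,242),(0,0),.052)
rep("block scene","scene",[(107,357),(250,345),(303,440),(147,457)],(353,175),(0,300),.052)
rep("board scene left/front","scene",[(68,403),(117,553),(335,521)],(353,175),(0,300),.008)
rep("body edge scene top","scene",[(542,478),(662,458)],(184,222),(400,300),.09)
rep("body edge scene bot","scene",[(577,598),(682,578)],(184,222),(400,300),0.)
rep("body right edge","scene",[(662,458),(645,385)],(184,222),(400,300),.09)
rep("body top bottom edge","top",[(533,207),(628,229)],(354,234),(400,0),.0)
for cam,box in(("top",(380,245,425,290)),("scene",(205,220,245,265))):
    im=cv2.imread(f"pics/{cam}0.png")
    x0,y0,x1,y1=box; c=im[y0:y1,x0:x1].astype(int)
    print(cam,"medians",np.median(c,(0,1)), "cap px",im[264,403] if cam=="top" else im[233,223])
rep("cap top","top",[(627,138)],(354,234),(400,0),.142)
rep("cap scene","scene",[(574,344)],(184,222),(400,300),.142)
E
```

```text
board top [[0.5708, 0.2749], [0.5368, 0.1612], [0.423, 0.1941], [0.4553, 0.3105]] c [0.4964 0.2352 0.008 ] [0.1187 0.1185 0.1208 0.1208] [73.4 73.9 74.5 72.9]
well top [[0.5327, 0.2555], [0.5191, 0.1968], [0.4568, 0.2141], [0.4754, 0.2746]] c [0.496  0.2353 0.052 ] [0.0603 0.0646 0.0633 0.0605] [76.9 74.5 72.9 71.6]
block scene [[0.4447, 0.2063], [0.4721, 0.2805], [0.551, 0.2627], [0.5248, 0.1838]] c [0.4982 0.2334 0.052 ] [0.0791 0.0809 0.0832 0.0832] [69.8 77.3 71.6 74.3]
board scene left/front [[0.4244, 0.1953], [0.5414, 0.1587], [0.5737, 0.2735]] c [0.5132 0.2091 0.008 ] [0.1227 0.1193 0.1685] [72.6 74.3 27.6]
body edge scene top [[0.5351, -0.231], [0.5485, -0.1783]] c [ 0.5418 -0.2046  0.09  ] [0.0544 0.0544] [75.8 75.8]
body edge scene bot [[0.5319, -0.2287], [0.5432, -0.1792]] c [ 0.5376 -0.2039  0.    ] [0.0507 0.0507] [77. 77.]
body right edge [[0.5485, -0.1783], [0.5003, -0.1696]] c [ 0.5244 -0.1739  0.09  ] [0.049 0.049] [79.8 79.8]
body top bottom edge [[0.4928, -0.1692], [0.4814, -0.2203]] c [ 0.4871 -0.1947  0.    ] [0.0524 0.0524] [77.4 77.4]
top medians [120. 127. 123.] cap px [127 121 118]
scene medians [139. 151. 147.] cap px [119 125 125]
cap top [[0.5116, -0.1991]] c [ 0.5116 -0.1991  0.142 ] [0.] [0.]
cap scene [[0.5133, -0.1999]] c [ 0.5133 -0.1999  0.142 ] [0.] [0.]
```

Both views agree to about 2 mm:
- **Holder:** about (0.497, 0.235), yaw about 73.7° (mod 90).
- **Bottle:** about (0.512, -0.1995), yaw about 77°.
- **Sizes:** edge lengths match the given sizes.

I'll turn the tool to yaw 0 so its axes line up with the world axes, then travel.

{"name": "apply_moves", "arguments": {
  "deltas": [
    {"dp":[0,0,0],"roll":0.1825,"grip":-1},
    {"dp":[0,0,0],"roll":0.1825,"grip":-1},
    {"dp":[0,0,0],"roll":0.1825,"grip":-1},
    {"dp":[0,0,0],"roll":0.1825,"grip":-1},
    {"dp":[0,0,0],"roll":0.1825,"grip":-1},
    {"dp":[0,0,0],"roll":0.1825,"grip":-1},
    {"dp":[0,0,0],"roll":0.1825,"grip":-1},
    {"dp":[0,0,0],"roll":0,"grip":-1}
  ]
}}

```text
time_s: 1.1
ee_pos: [0.1592, 0.5263, 0.2162]
eef_rot: [-1.571, 0.0, 0.001]
force: [-0.7, -0.3, -0.2]
grip_width: 0.0938
```

{"name": "apply_moves", "arguments": {
  "deltas": [
    {"dp":[0.02,0,-0.04],"roll":0,"grip":-1},
    {"dp":[0.02,0,-0.04],"roll":0,"grip":-1},
    {"dp":[0.02,0,-0.04],"roll":0,"grip":-1},
    {"dp":[0.02,0,-0.04],"roll":0,"grip":-1},
    {"dp":[0.02,0,-0.04],"roll":0,"grip":-1},
    {"dp":[0.02,0,-0.04],"roll":0,"grip":-1},
    {"dp":[0.02,0,-0.04],"roll":0,"grip":-1},
    {"dp":[0.02,0,-0.04],"roll":0,"grip":-1},
    {"dp":[0.02,0,-0.04],"roll":0,"grip":-1},
    {"dp":[0,0,0],"roll":0,"grip":-1}
  ]
}}

```text
time_s: 2.35
ee_pos: [0.3398, 0.1646, 0.2165]
eef_rot: [-1.571, -0.0, 0.0]
force: [-0.4, -0.2, -0.9]
grip_width: 0.0938
```

{"name": "apply_moves", "arguments": {
  "deltas": [
    {"dp":[0.019,0,-0.04],"roll":0,"grip":-1},
    {"dp":[0.019,0,-0.04],"roll":0,"grip":-1},
    {"dp":[0.019,0,-0.04],"roll":0,"grip":-1},
    {"dp":[0.019,0,-0.04],"roll":0,"grip":-1},
    {"dp":[0.019,0,-0.04],"roll":0,"grip":-1},
    {"dp":[0.019,0,-0.04],"roll":0,"grip":-1},
    {"dp":[0.019,0,-0.04],"roll":0,"grip":-1},
    {"dp":[0.019,0,-0.04],"roll":0,"grip":-1},
    {"dp":[0.02,0,-0.044],"roll":0,"grip":-1},
    {"dp":[0,0,0],"roll":0,"grip":-1}
  ]
}}

```text
time_s: 3.6
ee_pos: [0.5116, -0.1988, 0.2155]
eef_rot: [-1.57, 0.001, 0.001]
force: [0.3, -0.0, 0.2]
grip_width: 0.0941
```

{"name": "apply_moves", "arguments": {
  "deltas": [
    {"dp":[0,0.02,0],"roll":0,"grip":-1},
    {"dp":[0,0.02,0],"roll":0,"grip":-1},
    {"dp":[0,0.02,0],"roll":0,"grip":-1},
    {"dp":[0,0,0],"roll":0,"grip":-1}
  ]
}}

```text
time_s: 4.1
ee_pos: [0.5105, -0.1961, 0.1554]
eef_rot: [-1.57, 0.002, 0.003]
force: [0.1, -0.3, 0.8]
grip_width: 0.0941
```

Run:
```python
from h import *
print(ctrl.get_obs()["ee_pos"])
f=lambda im,x,y:cv2.resize(im[y-50:y+50,x-33:x+33],(396,600),interpolation=cv2.INTER_CUBIC)
cv2.imwrite("pics/c2.png",np.hstack([f(imaging.camera("scene"),226,235),f(imaging.camera("top"),403,264)]))
```

```text
[ 0.51049868 -0.19606474  0.1554177 ]
```

View pics/c2.png

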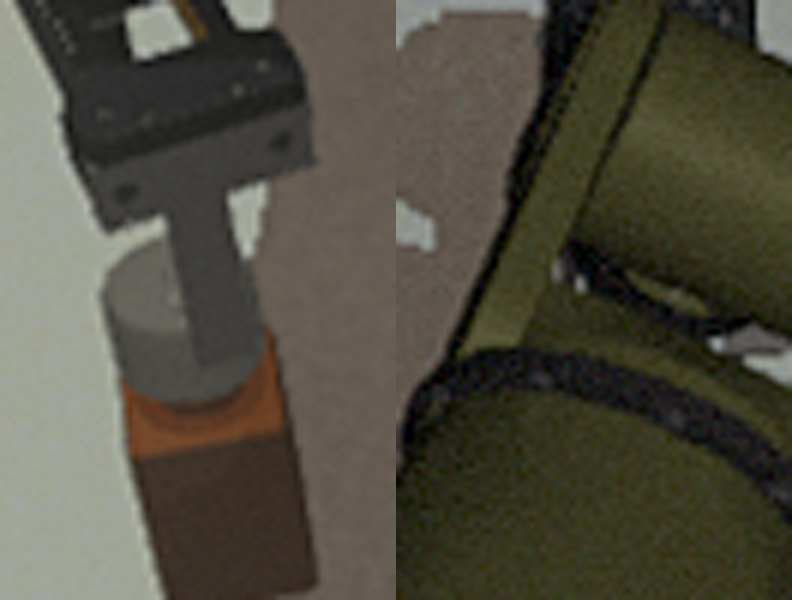

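The scene crop shows the finger in front of the cap, roughly centred. The arm itself hides the top view. TCP drifted about 3 mm in y, so I'll correct it while descending.

{"name": "apply_moves", "arguments": {
  "deltas": [
    {"dp":[0.0015,0,-0.003],"roll":0,"grip":-1},
    {"dp":[0,0,0],"roll":0,"grip":-1},
    {"dp":[0,0,0],"roll":0,"grip":-1}
  ]
}}

```text
time_s: 4.58
ee_pos: [0.5124, -0.2008, 0.1567]
eef_rot: [-1.571, -0.0, -0.001]
force: [-0.5, -0.2, -0.9]
grip_width: 0.0938
```

{"name": "apply_moves", "arguments": {
  "deltas": [
    {"dp":[0,0.018,0],"roll":0,"grip":-1},
    {"dp":[0,0.018,0],"roll":0,"grip":-1},
    {"dp":[0,0,0],"roll":0,"grip":-1},
    {"dp":[0,0,0],"roll":0,"grip":-1}
  ]
}}

```text
time_s: 5.08
ee_pos: [0.5126, -0.2009, 0.1209]
eef_rot: [-1.571, -0.0, -0.0]
force: [-0.2, -0.0, -0.2]
grip_width: 0.0938
```

{"name": "apply_moves", "arguments": {
  "deltas": [
    {"dp":[0,0.002,0.001],"roll":0,"grip":-1},
    {"dp":[0,0,0],"roll":0,"grip":1},
    {"dp":[0,0,0],"roll":0,"grip":1},
    {"dp":[0,0,0],"roll":0,"grip":1},
    {"dp":[0,0,0],"roll":0,"grip":1},
    {"dp":[0,0,0],"roll":0,"grip":1},
    {"dp":[0,0,0],"roll":0,"grip":1}
  ],
  "newtons": 45
}}

```text
time_s: 5.95
ee_pos: [0.5124, -0.1998, 0.1185]
eef_rot: [-1.571, -0.0, -0.001]
force: [0.2, 0.4, -0.3]
grip_width: 0.0526
```

{"name": "apply_moves", "arguments": {
  "deltas": [
    {"dp":[0,-0.005,0],"roll":0,"grip":1},
    {"dp":[0,-0.01,0],"roll":0,"grip":1},
    {"dp":[0,-0.02,0],"roll":0,"grip":1},
    {"dp":[0,-0.03,0],"roll":0,"grip":1},
    {"dp":[0,-0.03,0],"roll":0,"grip":1},
    {"dp":[0,0,0],"roll":0,"grip":1}
  ]
}}

```text
time_s: 6.7
ee_pos: [0.5131, -0.2, 0.2157]
eef_rot: [-1.573, -0.004, -0.0]
force: [0.2, -0.4, -4.6]
grip_width: 0.0528
```

{"name": "apply_moves", "arguments": {
  "deltas": [
    {"dp":[-0.0015,0,0.02],"roll":0,"grip":1},
    {"dp":[-0.0015,0,0.035],"roll":0,"grip":1},
    {"dp":[-0.0015,0,0.04],"roll":0,"grip":1},
    {"dp":[-0.0015,0,0.04],"roll":0,"grip":1},
    {"dp":[-0.0015,0,0.04],"roll":0,"grip":1},
    {"dp":[-0.0015,0,0.04],"roll":0,"grip":1},
    {"dp":[-0.0015,0,0.04],"roll":0,"grip":1},
    {"dp":[-0.0015,0,0.04],"roll":0,"grip":1},
    {"dp":[-0.0015,0,0.04],"roll":0,"grip":1},
    {"dp":[-0.0015,0,0.04],"roll":0,"grip":1}
  ]
}}

```text
time_s: 7.95
ee_pos: [0.4962, 0.1772, 0.212]
eef_rot: [-1.571, 0.002, -0.0]
force: [0.4, 0.6, -3.5]
grip_width: 0.0526
```

{"name": "apply_moves", "arguments": {
  "deltas": [
    {"dp":[-0.001,0,0.035],"roll":0,"grip":1},
    {"dp":[0,0,0.025],"roll":0,"grip":1},
    {"dp":[0,0,0],"roll":0.058,"grip":1},
    {"dp":[0,0,0],"roll":0,"grip":1},
    {"dp":[0,0,0],"roll":0,"grip":1},
    {"dp":[0,0,0],"roll":0,"grip":1}
  ]
}}

```text
time_s: 8.7
ee_pos: [0.4965, 0.2351, 0.2133]
eef_rot: [-1.571, 0.0, -0.058]
force: [-0.1, 0.2, -3.5]
grip_width: 0.0527
```

Run:
```python
from h import *
o=ctrl.get_obs();print(o["ee_pos"],o["eef_rot"])
s=imaging.camera("scene"); cv2.imwrite("pics/s3.png",s)
t=imaging.camera("top"); cv2.imwrite("pics/t3.png",t)
cv2.imwrite("pics/c3.png",np.hstack([cv2.resize(s[135:235,347:437],(540,600),interpolation=cv2.INTER_CUBIC),cv2.resize(t[225:325,200:243],(258,600),interpolation=cv2.INTER_CUBIC)]))
```

```text
[0.49648894 0.2350812  0.21326835] [-1.57090606e+00  2.50941729e-04 -5.81844137e-02]
```

View pics/c3.png

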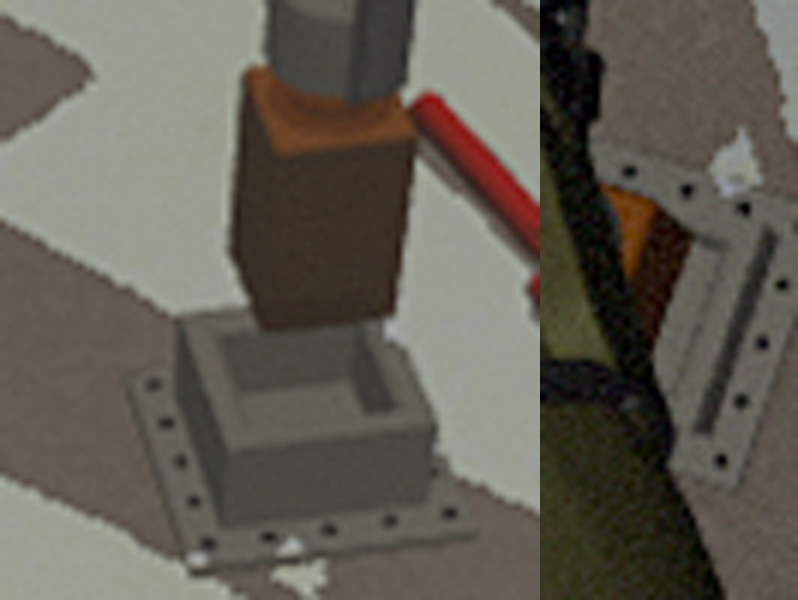

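The scene crop shows the bottle hanging square above the well, and the lower front edge of its body is clear. I'll measure it against the holder in the same picture.

Run:
```python
from h import *
un=lambda P:(np.array(P,float)+.5)/6-.5+np.array((347,135))
def rep(n,P,z):
    Q=cast("scene",un(P),z)[:,:2]; d=np.diff(Q,axis=0); print(n,np.round(Q,4).tolist(),np.round(np.linalg.norm(d,axis=1),4),np.round(np.degrees(np.arctan2(d[:,1],d[:,0])),1),"diag mid",np.round((Q[0]+Q[-1])/2,4))
rep("body bottom",[(232,250),(260,331),(396,316)],.0948)
rep("body top",[(246,68),(280,154),(414,134)],.1848)
rep("block top",[(178,315),(225,450),(437,430)],.052)
rep("well",[(213,333),(240,423),(402,408)],.050)
rep("board",[(130,373),(197,574),(477,535)],.008)
```

```text
body bottom [[0.4634, 0.2183], [0.5118, 0.2021], [0.5285, 0.2536]] [0.0511 0.0542] [-18.6  72. ] diag mid [0.496 0.236]
body top [[0.4662, 0.2165], [0.5185, 0.1996], [0.531, 0.2495]] [0.0549 0.0515] [-18.   75.9] diag mid [0.4986 0.233 ]
block top [[0.4446, 0.2067], [0.5252, 0.1812], [0.5537, 0.2614]] [0.0845 0.0851] [-17.5  70.4] diag mid [0.4992 0.234 ]
well [[0.4593, 0.2149], [0.5122, 0.196], [0.5344, 0.2578]] [0.0563 0.0657] [-19.6  70.3] diag mid [0.4968 0.2363]
board [[0.4234, 0.1978], [0.5426, 0.1609], [0.5749, 0.272]] [0.1247 0.1157] [-17.2  73.7] diag mid [0.4992 0.2349]
```

{"name": "apply_moves", "arguments": {
  "deltas": [
    {"dp":[0.001,0.015,0],"roll":0,"grip":1},
    {"dp":[0,0.015,0],"roll":0,"grip":1},
    {"dp":[0,0.009,0],"roll":0,"grip":1},
    {"dp":[0,0.003,0],"roll":0,"grip":1},
    {"dp":[0,0.003,0],"roll":0,"grip":1},
    {"dp":[0,0,0],"roll":0,"grip":1}
  ]
}}

```text
time_s: 9.55
ee_pos: [0.4977, 0.2352, 0.1685]
eef_rot: [-1.571, -0.0, -0.059]
force: [-0.0, -0.9, -3.8]
grip_width: 0.0526
```

{"name": "apply_moves", "arguments": {
  "deltas": [
    {"dp":[0,0.004,0],"roll":0,"grip":1},
    {"dp":[0,0,0],"roll":0,"grip":1}
  ]
}}

```text
time_s: 9.8
ee_pos: [0.4975, 0.2352, 0.1642]
eef_rot: [-1.571, 0.0, -0.058]
force: [0.4, 0.5, -3.7]
grip_width: 0.0527
```

The bottle is past the chamfer with no contact force, so I'll continue down.

{"name": "apply_moves", "arguments": {
  "deltas": [
    {"dp":[0,0.005,0],"roll":0,"grip":1},
    {"dp":[0,0.006,0],"roll":0,"grip":1},
    {"dp":[0,0,0],"roll":0,"grip":1}
  ]
}}

```text
time_s: 10.18
ee_pos: [0.4974, 0.2351, 0.1528]
eef_rot: [-1.571, 0.001, -0.058]
force: [0.2, -0.6, -3.6]
grip_width: 0.0526
```

{"name": "apply_moves", "arguments": {
  "deltas": [
    {"dp":[0,0.006,0],"roll":0,"grip":1},
    {"dp":[0,0.006,0],"roll":0,"grip":1},
    {"dp":[0,0.004,0],"roll":0,"grip":1},
    {"dp":[0,0,0],"roll":0,"grip":1}
  ]
}}

```text
time_s: 10.68
ee_pos: [0.4975, 0.2352, 0.1371]
eef_rot: [-1.571, 0.001, -0.059]
force: [0.6, -0.1, -3.9]
grip_width: 0.0528
```

{"name": "apply_moves", "arguments": {
  "deltas": [
    {"dp":[0,0.002,0],"roll":0,"grip":1},
    {"dp":[0,0.002,0],"roll":0,"grip":1},
    {"dp":[0,0,0],"roll":0,"grip":1}
  ]
}}

```text
time_s: 11.05
ee_pos: [0.4976, 0.2352, 0.1333]
eef_rot: [-1.571, 0.0, -0.059]
force: [-0.6, 0.4, -4.0]
grip_width: 0.0526
```

{"name": "apply_moves", "arguments": {
  "deltas": [
    {"dp":[0,0.0015,0],"roll":0,"grip":1},
    {"dp":[0,0,0],"roll":0,"grip":1}
  ]
}}

```text
time_s: 11.3
ee_pos: [0.4979, 0.2353, 0.1325]
eef_rot: [-1.57, -0.001, -0.058]
force: [0.4, 0.4, -0.4]
grip_width: 0.0526
```

{"name": "apply_moves", "arguments": {
  "deltas": [
    {"dp":[0,0.0015,0],"roll":0,"grip":1},
    {"dp":[0,0,0],"roll":0,"grip":1}
  ]
}}

```text
time_s: 11.55
ee_pos: [0.498, 0.2354, 0.1311]
eef_rot: [-1.57, -0.001, -0.058]
force: [-1.2, -0.5, 5.8]
grip_width: 0.0531
```

{"name": "apply_moves", "arguments": {
  "deltas": [
    {"dp":[0,0.003,0],"roll":0,"grip":1},
    {"dp":[0,0,0],"roll":0,"grip":1}
  ]
}}

```text
time_s: 11.8
ee_pos: [0.498, 0.2354, 0.1282]
eef_rot: [-1.57, -0.001, -0.058]
force: [-1.9, -1.0, 7.7]
grip_width: 0.0527
```

Contact came at TCP z = 0.1325, exactly where the floor was predicted, so the bottle is home. The spring is now compressing, so I'll keep pressing.

{"name": "apply_moves", "arguments": {
  "deltas": [
    {"dp":[0,0.002,0],"roll":0,"grip":1},
    {"dp":[0,0,0],"roll":0,"grip":1}
  ]
}}

```text
time_s: 12.05
ee_pos: [0.498, 0.2354, 0.1264]
eef_rot: [-1.57, -0.002, -0.058]
force: [-2.1, -1.2, 9.1]
grip_width: 0.0525
```

{"name": "apply_moves", "arguments": {
  "deltas": [
    {"dp":[0,0.001,0],"roll":0,"grip":1},
    {"dp":[0,0,0],"roll":0,"grip":1}
  ]
}}

```text
time_s: 12.3
ee_pos: [0.4981, 0.2354, 0.1255]
eef_rot: [-1.57, -0.002, -0.059]
force: [-3.3, -1.2, 9.8]
grip_width: 0.0524
```

{"name": "apply_moves", "arguments": {
  "deltas": [
    {"dp":[0,0.001,0],"roll":0,"grip":1},
    {"dp":[0,0,0],"roll":0,"grip":1}
  ]
}}

```text
time_s: 12.55
ee_pos: [0.4984, 0.2355, 0.1254]
eef_rot: [-1.57, -0.003, -0.058]
force: [-4.8, -1.5, 16.5]
grip_width: 0.0532
```

{"name": "apply_moves", "arguments": {
  "deltas": [
    {"dp":[0,0.0005,0],"roll":0,"grip":1},
    {"dp":[0,0,0],"roll":0,"grip":1}
  ]
}}

```text
time_s: 12.8
ee_pos: [0.4985, 0.2356, 0.1254]
eef_rot: [-1.569, -0.003, -0.058]
force: [-4.5, -2.3, 20.5]
grip_width: 0.0529
```

{"name": "apply_moves", "arguments": {
  "deltas": [
    {"dp":[-0.0005,-0.0003,0],"roll":0,"grip":1},
    {"dp":[0,0,0],"roll":-0.06,"grip":1},
    {"dp":[0,0,0],"roll":-0.1,"grip":1},
    {"dp":[0,0,0],"roll":-0.1,"grip":1},
    {"dp":[0,0,0],"roll":0,"grip":1}
  ],
  "newtons": 55
}}

```text
time_s: 13.42
ee_pos: [0.4985, 0.2357, 0.1253]
eef_rot: [-1.57, -0.005, 0.203]
force: [0.4, -1.3, 15.7]
grip_width: 0.0523
```

Run:
```python
from h import *
o=ctrl.get_obs();print(o["moment"],o["force"],o["qpos"][5])
```

```text
[-0.11135619  0.0859275   0.0842443 ] [ 0.37660646 -1.28203431 15.72447689] 0.17232697356021442
```

{"name": "apply_moves", "arguments": {
  "deltas": [
    {"dp":[0,0,0],"roll":-0.12,"grip":1},
    {"dp":[0,0,0],"roll":-0.12,"grip":1},
    {"dp":[0,0,0],"roll":-0.12,"grip":1},
    {"dp":[0,0,0],"roll":-0.12,"grip":1},
    {"dp":[0,0,0],"roll":0,"grip":1}
  ]
}}

```text
time_s: 14.05
ee_pos: [0.4985, 0.2358, 0.1253]
eef_rot: [-1.572, -0.005, 0.683]
force: [0.9, -0.0, 15.1]
grip_width: 0.0525
```

{"name": "apply_moves", "arguments": {
  "deltas": [
    {"dp":[0,0,0],"roll":-0.12,"grip":1},
    {"dp":[0,0,0],"roll":-0.12,"grip":1},
    {"dp":[0,0,0],"roll":-0.12,"grip":1},
    {"dp":[0,0,0],"roll":-0.12,"grip":1},
    {"dp":[0,0,0],"roll":0,"grip":1}
  ]
}}

```text
time_s: 14.68
ee_pos: [0.4985, 0.2358, 0.1254]
eef_rot: [-1.574, -0.004, 1.163]
force: [0.4, -0.2, 15.1]
grip_width: 0.0526
```

Run:
```python
from h import *
o=ctrl.get_obs();print(o["moment"],o["force"],o["qpos"][5])
```

```text
[0.00608922 0.00789283 0.05158134] [ 0.36497165 -0.15302496 15.10237127] -0.7879689825564832
```

Turned 70°, with low moment and 15 N still pressing. Now I'll lift gently.

{"name": "apply_moves", "arguments": {
  "deltas": [
    {"dp":[0,-0.003,0],"roll":0,"grip":1},
    {"dp":[0,-0.004,0],"roll":0,"grip":1},
    {"dp":[0,-0.003,0],"roll":0,"grip":1},
    {"dp":[0,0,0],"roll":0,"grip":1}
  ]
}}

```text
time_s: 15.18
ee_pos: [0.4973, 0.2353, 0.1334]
eef_rot: [-1.571, -0.0, 1.162]
force: [0.7, 0.6, 0.1]
grip_width: 0.0527
```

{"name": "apply_moves", "arguments": {
  "deltas": [
    {"dp":[0,-0.004,0],"roll":0,"grip":1},
    {"dp":[0,-0.004,0],"roll":0,"grip":1},
    {"dp":[0,0,0],"roll":0,"grip":1}
  ]
}}

```text
time_s: 15.55
ee_pos: [0.4973, 0.2353, 0.1416]
eef_rot: [-1.571, -0.0, 1.162]
force: [2.6, 0.2, 1.2]
grip_width: 0.0527
```

{"name": "apply_moves", "arguments": {
  "deltas": [
    {"dp":[0.0002,-0.003,-0.0005],"roll":0,"grip":1},
    {"dp":[0,-0.007,0],"roll":0,"grip":1},
    {"dp":[0,-0.01,0],"roll":0,"grip":1},
    {"dp":[0,-0.01,0],"roll":0,"grip":1},
    {"dp":[0,-0.01,0],"roll":0,"grip":1},
    {"dp":[0,-0.006,0],"roll":0,"grip":1},
    {"dp":[0,-0.0015,0],"roll":0,"grip":1},
    {"dp":[0,0,0],"roll":0,"grip":1},
    {"dp":[0,0,0],"roll":0,"grip":1}
  ]
}}

```text
time_s: 16.68
ee_pos: [0.4975, 0.2352, 0.1884]
eef_rot: [-1.57, 0.0, 1.162]
force: [0.8, 0.4, -1.6]
grip_width: 0.0528
```

Run:
```python
from h import *
o=ctrl.get_obs();print(o["ee_pos"],o["eef_rot"],o["force"])
s=imaging.camera("scene"); cv2.imwrite("pics/s4.png",s)
cv2.imwrite("pics/c4.png",np.hstack([cv2.resize(s[125:235,347:447],(545,600),interpolation=cv2.INTER_CUBIC)]))
```

```text
[0.4975406  0.23517488 0.18840157] [-1.57036880e+00  4.17564715e-04  1.16155418e+00] [ 0.79175036  0.40901057 -1.64517065]
```

View pics/c4.png

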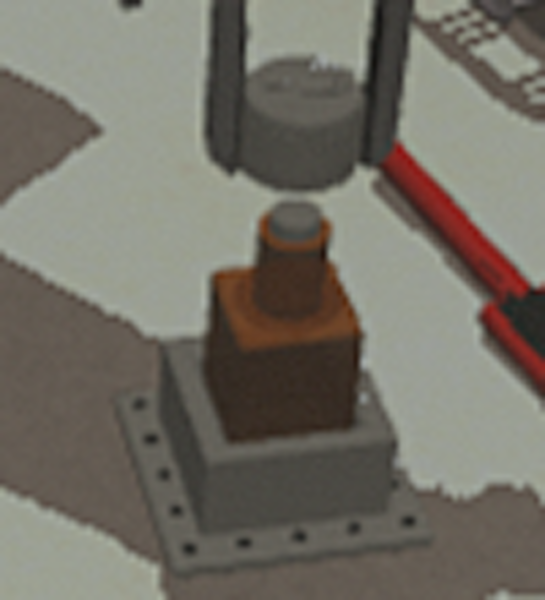

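View pics/s4.png

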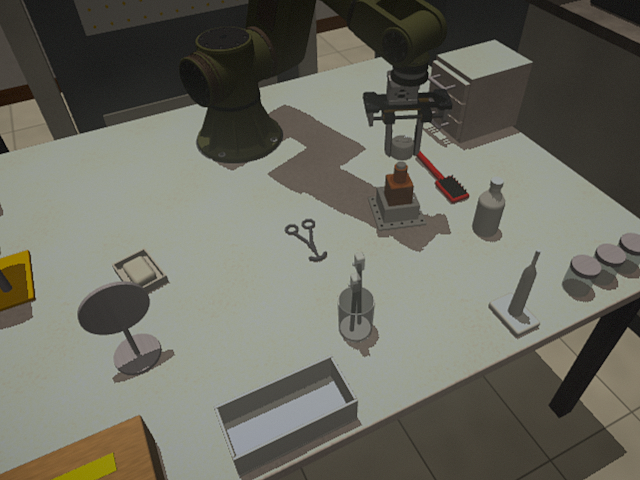

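The cap is off and level in the jaws above the neck, and the bystanders are unmoved. One last check that the bottle body's top sits at z ≈ 0.104.

Run:
```python
from h import *
un=lambda P:(np.array(P,float)+.5)/5.4525-.5+np.array((347,125))
for z in(.104,.110):
    Q=cast("scene",un([(213,278),(244,348),(358,332)]),z)[:,:2]; print(z,Q.round(4).tolist(),np.linalg.norm(np.diff(Q,axis=0),axis=1).round(4),((Q[0]+Q[2])/2).round(4))
print(cast("scene",un([(297,213)]),.1425).round(4), "cap bottom/top", cast("scene",un([(303,100)]),.2125).round(4))
```

```text
0.104 [[0.4714, 0.214], [0.5184, 0.2012], [0.5317, 0.2496]] [0.0487 0.0502] [0.5016 0.2318]
0.11 [[0.4778, 0.2098], [0.5244, 0.1971], [0.5377, 0.2451]] [0.0483 0.0498] [0.5077 0.2274]
[[0.4908 0.2411 0.1425]] cap bottom/top [[0.5046 0.2286 0.2125]]
```

```bash
python3 -c "
from station import ctrl
print(ctrl.hand_in())"
```

```text
the job is handed in; nothing more can be done
None
```

I handed the job in at about 17 s of the 54 s allowed. The bottle is in the holder, and the arm is holding the freed cap level above it.

- **Placing the bottle:** I carried it by its locked cap and lowered it into the well. It touched down with the tool at z = 0.1325, exactly the height predicted for fully home.
- **Opening the cap:** I pressed it 7 mm to its stop (15–20 N), turned it 70° anticlockwise under about 15 N, and lifted it straight off. The lift showed no pull from the bottle.
- **Final pose:** the cap's centre should be about 5 cm above the mouth (tool at z = 0.188, level to under 0.001 rad). This assumes the 5 cm is measured to the cap's centre; its lower edge is about 3.6 cm above the mouth.
- **Last picture:** the bottle is seated square in the holder, the cap is clear above the neck, and the other things look unmoved.

Two parts of the last image check disagreed. Cast at the home height of 0.104 m, the body's top corners came out about 4 mm from the holder's centre, on the side that would mean too low rather than too high. My rough pick of the mouth erred about 8–9 mm the opposite way, and read alone it would mean the bottle sits high. I put both down to rough pixel picks and relied on the contact height and forces for "fully home".

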